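# Slide the drilling template home on the jig's pins

### The arm

A 6-joint arm with a two-finger parallel gripper is mounted at the origin on the work surface. World frame = base frame: x ahead of the robot, y to its left, z up, the work surface at z = 0. Lengths are in mm, angles in rad, forces in N, time in s.
With the tool pointing down it reaches from about 350 to 975 mm from the base axis. Payload 7.1 kg.
Tool frame: the origin (TCP) lies at the very end of the fingers, on their centre line; the grasp point (between the pads) lies ctrl.hold_point_z behind it (ctrl.hold_point_z is the distance from the TCP to the grasp point, in mm); z points along the fingers, y is the line along which they close (so a half turn about z gives the same grasp; the last joint's range is limited). The gripper opens to 88 mm and grips with 3 to 60 N. Pads are 20 mm wide; open, the fingers measure 115 mm over their backs; the gripper's body (75 mm by 178 mm) begins 61 mm behind the grasp point.
Start: joints at [-1.144, 0.423, 1.63, -0, 1.089, -0.019], TCP at [269.502, -563.891, 222.675] pointing down, gripper open.
Joint ranges: [-3, 3], [-0.9, 2.11], [0.09, 2.58], [-1.31, 4.45], [0.11, 2.69], [-2.54, 2.54]. Speed limits (rad/s): [2.39, 2.39, 3.01, 3.14, 3.14, 3.14].

### API

Orientations are given as a rotation vector (axis times angle).
In Python, from workcell import ctrl gives the robot as it stands. The module is installed in compiled form; this text tells all that it offers.
- The arm moves only by the shell command python3 -m creep 'ROWS'. ROWS is JSON, a list of rows, each an object with "translation": the shift along the tool's x, y, z in mm, a list of three; "angular": the turn, a rotation vector about the tool's x, y, z in rad, a list of three; "jaw": the opening, from 0 (shut) to 1 (fully open). A call has exactly 8 rows; each row is the pose to reach, as a shift and turn from the pose commanded when the call began, along the tool's axes at that moment; what a row does not reach only later rows make up. A row lasts 1/8 s, in which the tool goes at most 62.5 mm and 10.7 degrees, less where a joint would pass 70% of its speed; a pose out of reach is approached as far as the arm can. A call with a gripper value outside its range is refused whole. The fingers move at their own pace and stop on an object; the grip force is fixed at half the most. Time passes only in rows, so rows that repeat a pose let the fingers close, or fill a call up. It gives the time, the measured TCP pose, the force, the opening and the grip force at its end, in the units of the state.
- ctrl.get_obs(): the state, without advancing time (a new reading comes with each control period).
- ctrl.get_image(name): name is "side" or "top"; returns the picture (384x512x3 uint8, red, green, blue); there is no depth.
- ctrl.camera_info(name): a dict with "camera_matrix" (3x3 intrinsics, pixels), "distortion" ([k1, k2, p1, p2, k3] as OpenCV has them; the pictures are not rectified), "world_from_camera" (4x4, takes a point from camera to world coordinates). Camera axes: x right, y up, looking along -z (the intrinsics and any distortion apply to the point x, -y, -z); pixel columns grow to the right and rows downward; lengths in mm; the calibration is good to about 2 mm. A picture is of the moment at which its call begins. camera_info takes no time and is no camera call.
- ctrl.close_job(): hands the job in; it is judged then, once.
Trained networks look in the newest picture that a camera, given by its name, has taken for a name from the list of things; names that differ only in an ending like _2 or _b are one class to them, and where a whole thing is asked for, a point or a joint stands for the part that bears it (a point fixed in the world has none). Each returns a list of dicts, best first, with "score" (0 to 1); they miss things now and then, are a little off and sometimes report something else, mostly with a low value. They report only what shows in the picture. A call takes as long as a camera call. They do not tell look-alikes from the thing itself.
- ctrl.look_for(camera, label): "rect" ([left, top, right, bottom] in pixels, round what is visible of it).
The state is a dict: "t": time; "qpos": joint angles; "qvel": joint speeds; "joint_torque": joint torques, N m; "ee_pos": TCP position; "orientation": TCP orientation; "ft_force": force on the tool from outside, world axes, zero at the start; "moment": the same for the moment, N m; "width": finger opening in mm; "grasp_force": force on a finger pad.
Only numpy, scipy, OpenCV 4.12 (cv2) and the standard library are available. Lean on these libraries where they do the work, as an engineer would, in place of code of your own. Each camera call takes 0.05 s, during which the arm holds its last target. There are 200 camera calls.

### The job

The aluminium drilling template is stored under the low riser with only its tab showing: draw it out by the tab, let go of it lying flat on the bench with its upright black grip bar clear of the riser, and take it again by the grip bar. Then, tab first, slide it under the hold-down bar of the steel jig and on over the jig until its three holes drop over the three locating pins, and leave it flat and fully home on the rails. Leave the other things on the bench where they are.

Things in the scene. Friction and masses are not known exactly. Their poses are not given: they have to be found in the camera images.
- template_handle (a point): Centre of the template's upright black plastic grip bar: 16 mm (x) by 50 mm (y) by 30 mm high, standing across the plate. This point is 15 mm above the plate's top face, 23 mm above its underside, and 8 mm to -x of the plate's centre. x points to the tab, z up.
- template_plate (a point): Centre of the template's plate, half-way through it: loose, flat aluminium, 120 mm (x) by 90 mm (y), 8 mm thick, about 0.32 kg in all; x points to the tab, z up. Through holes 12 mm in diameter lie at (x, y) = (-40, 22), (-40, -22) and (40, 0) mm from here. The two small dark discs on it are not holes.
- template_tab (a point): Centre of the template's tab (30 mm wide, 8 mm thick, running on 50 mm from the middle of the plate's +x end), 85 mm to +x of the plate's centre, 4 mm above the underside; same axes. At the start the template lies flat on the bench under the riser and the tab sticks out of its open front by 45 to 55 mm.
- riser_edge (a point): Middle of the front edge of the riser's top board, 55 mm above the bench. The riser is a fixed low shelf, 210 mm wide, 220 mm deep, open in front, side walls 10 mm thick, board 50 to 60 mm above the bench; a power supply 95 mm high stands on it from 60 mm behind the edge. x points out of the opening, z up.
- jig_seat (a point): Point of the fixed steel jig mid-way between its two rails, at the height of their tops (20 mm above the bench); x points along the rails to the hold-down bar, z up. Rails: x from -70 to 65 mm, 16 mm wide, centred 40 mm to either side; the template's plate lies flat on them when home, tab to +x.
- jig_bar (a point): Mid-point of the jig's hold-down bar, 90 mm to +x of the jig's rail point and 33 mm above the rail tops; same axes. The bar lies across, x from -15 to 15 mm, z from -5 to 5 mm, on two posts 76 mm apart; the tab passes between the posts, under the bar.
- jig_floor (a point): Middle of the jig's floor between the rails, 12 mm under the rail tops. A block clamped here carries 3 pins in the template's hole pattern: 9 mm diameter, top 4 mm tapered to 6 mm, reaching 9 mm above the rail tops. It is clamped up to 10 mm either way along x (never sideways), unmeasured; were it central, plate and rail points would coincide in x, y when home.
- spanner: Bystander, to be left alone: open-ended steel spanner lying flat between the riser and the jig.
- tape: Bystander, to be left alone: roll of white tape, 90 mm across, 19 mm high.
- screwdriver: Bystander, to be left alone: screwdriver lying on the bench.
- meter: Bystander, to be left alone: hand-held black multimeter, 150 x 75 x 40 mm, lying flat.
- contactor: Bystander, to be left alone: black power contactor block, 90 x 65 mm, 80 mm high with its two copper studs.
- tray: Bystander, to be left alone: open grey tray with one divider, 130 x 100 x 35 mm.
- busbar: Bystander, to be left alone: flat copper bar, 140 x 25 x 6 mm.
There are look-alikes about, which are no part of the job. What is shaped like the part that bears template_handle but brown or yellow is not meant.

How it is judged:
By the outcome, as a careful person would: the job done as asked, in the order asked, and still so for the second after the job is handed in, with the robot touching nothing.
It also fails if it takes over 58 s, if anything falls off the work surface, if the arm or the gripper's body presses on something with over 40 N, if the wrist force passes 120 N, or if a joint passes its speed limit or range.

## Working session

There is one attempt and no reset: what is moved stays moved. The work goes in short steps, Python scripts to look and compute and a shell command to move; the robot and the scene stay as the last step left them, time stands still between calls to the robot, and variables do not carry over. Pictures are saved under pics/ and viewed, at most 10 in all, crops included, and the job is handed in when it is done.

```bash
mkdir -p pics; cat > h.py <<'E'
import numpy as np, cv2
from workcell import ctrl
from scipy.spatial.transform import Rotation as R
def snap(n,f=None,crop=None,scale=1):
    im=ctrl.get_image(n)[:,:,::-1].copy()
    if f:
        o=im
        if crop: o=im[crop[1]:crop[3],crop[0]:crop[2]]
        if scale!=1:o=cv2.resize(o,None,fx=scale,fy=scale,interpolation=cv2.INTER_CUBIC)
        cv2.imwrite('pics/'+f,o)
    return im
def ray(n,px):
    c=ctrl.camera_info(n);K=np.array(c['camera_matrix']);D=np.array(c['distortion']);T=np.array(c['world_from_camera'])
    u=cv2.undistortPoints(np.array(px,float).reshape(-1,1,2),K,D).reshape(-1,2)
    d=np.c_[u[:,0],-u[:,1],-np.ones(len(u))]@T[:3,:3].T
    return T[:3,3],d
def atz(n,px,z):
    o,d=ray(n,px); return o+d*((z-o[2])/d[:,2])[:,None]
def proj(n,P):
    c=ctrl.camera_info(n);K=np.array(c['camera_matrix']);D=np.array(c['distortion']);T=np.array(c['world_from_camera'])
    p=(np.array(P,float).reshape(-1,3)-T[:3,3])@T[:3,:3]
    p=p*[1,-1,-1]
    return cv2.projectPoints(p,np.zeros(3),np.zeros(3),K,D)[0].reshape(-1,2)
E
python3 - <<'E'
from h import *
np.set_printoptions(precision=2,suppress=True)
a=snap('top');b=snap('side')
cv2.imwrite('pics/a.png',cv2.resize(a,(800,600)));cv2.imwrite('pics/b.png',cv2.resize(b,(800,600)))
for n in('top','side'):
    print(n,np.array(ctrl.camera_info(n)['world_from_camera']),ctrl.camera_info(n)['camera_matrix'][0][0])
    for l in('template_tab','template_plate','riser_edge','jig_seat','jig_bar','jig_floor'):
        print(l,[(np.round(d['rect']),round(d['score'],2)) for d in ctrl.look_for(n,l)[:3]])
o=ctrl.get_obs();print(o['orientation'],ctrl.hold_point_z,o['t'])
print(R.from_rotvec(o['orientation']).as_matrix())
E
```

```text
top [[  -0.03    0.99   -0.13  353.74]
 [  -1.     -0.03    0.01   76.36]
 [   0.      0.13    0.99 1416.88]
 [   0.      0.      0.      1.  ]] 397.9039309528379
template_tab [(array([156., 244., 186., 293.]), 0.81), (array([207., 190., 226., 207.]), 0.62)]
template_plate [(array([158., 240., 184., 292.]), 0.73), (array([ 77., 210., 115., 258.]), 0.7), (array([206., 180., 223., 207.]), 0.45)]
riser_edge [(array([140., 162., 212., 226.]), 0.58), (array([318., 104., 348., 143.]), 0.43)]
jig_seat [(array([314., 148., 371., 188.]), 0.72)]
jig_bar [(array([313., 151., 368., 190.]), 0.94)]
jig_floor [(array([309., 151., 370., 188.]), 0.93), (array([206., 183., 228., 208.]), 0.55)]
side [[   0.82    0.34   -0.47  -63.82]
 [  -0.58    0.45   -0.68 -799.11]
 [  -0.02    0.83    0.56  780.55]
 [   0.      0.      0.      1.  ]] 352.75866369386455
template_tab [(array([129., 185., 173., 207.]), 0.8), (array([160., 152., 174., 167.]), 0.59)]
template_plate [(array([130., 184., 176., 206.]), 0.57), (array([157., 154., 173., 169.]), 0.44)]
riser_edge [(array([176., 134., 245., 202.]), 0.65)]
jig_seat [(array([287., 223., 327., 265.]), 0.77)]
jig_bar [(array([286., 225., 320., 261.]), 0.98)]
jig_floor [(array([287., 224., 327., 263.]), 0.56)]
[-3.06 -0.69  0.  ] 18.700000000000003 0.7
[[ 0.9   0.43 -0.  ]
 [ 0.43 -0.9   0.  ]
 [-0.   -0.   -1.  ]]
```

View pics/a.png

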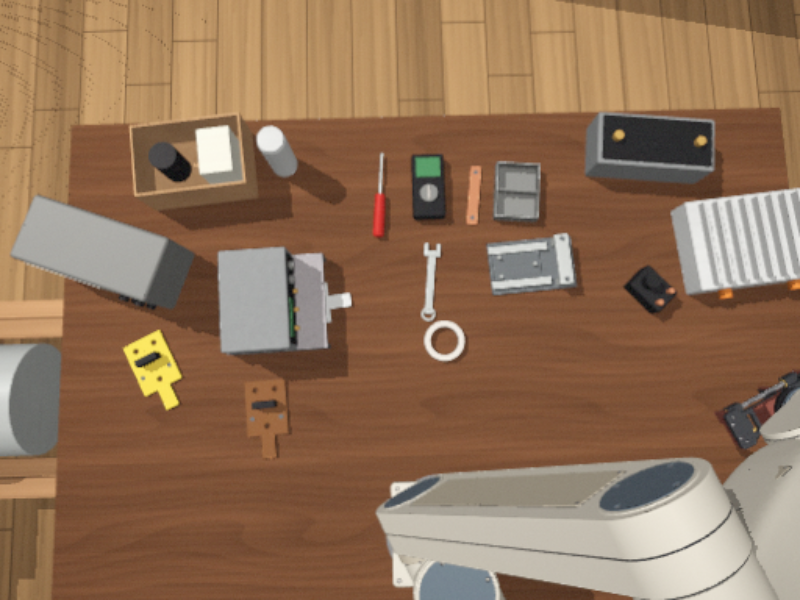

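View pics/b.png

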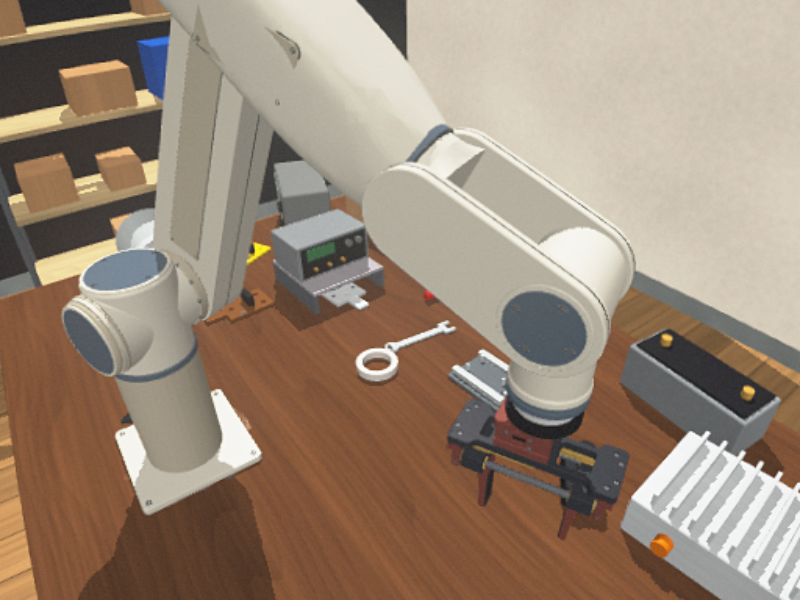

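The top view (800x600) shows the tab at about (340,300), pointing image-right out of the riser's front edge, which runs (325,255)-(328,348). The jig is at about (530,265) with its bar at (565,258). The spanner (430,280) and tape (445,340) lie between them. In the side view the arm partly hides the jig.

```bash
python3 - <<'E'
from h import *
a=snap('top')
c=cv2.resize(a[140:198,303:378],None,fx=10,fy=10,interpolation=cv2.INTER_CUBIC);cv2.imwrite('pics/jig.png',c)
c=cv2.resize(a[150:235,180:280],None,fx=7,fy=7,interpolation=cv2.INTER_CUBIC);cv2.imwrite('pics/tab.png',c)
E
```

```text
(no output)
```

View pics/jig.png

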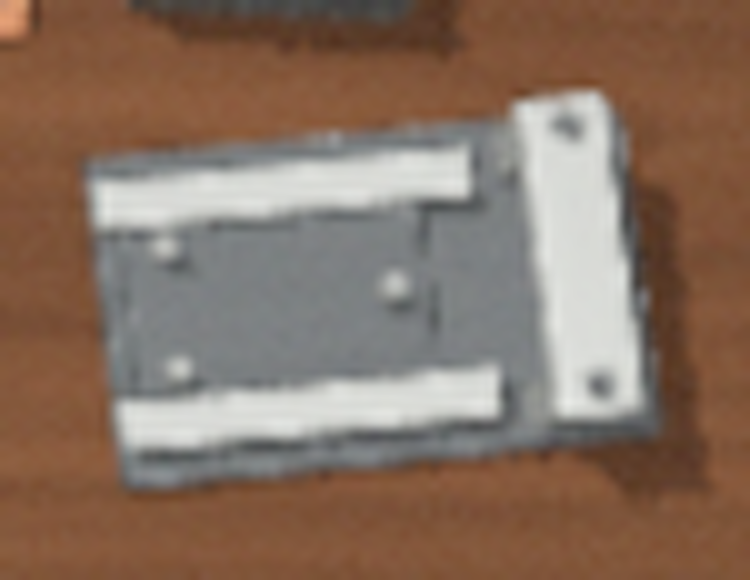

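View pics/tab.png

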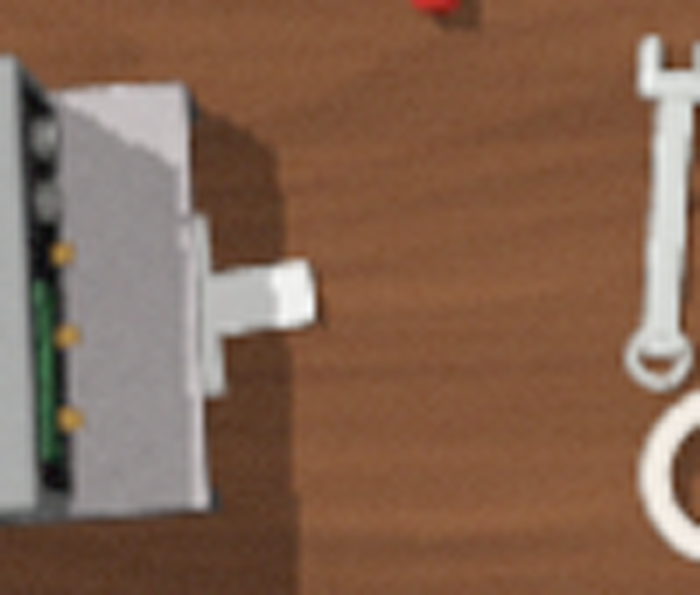

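The jig crop shows the pins at about (167,248), (180,368) and (395,287), the bar's top face at (512..642, 92..418), and both rails. The tab crop shows the plate's front end at (205-222,218-393) and the tab's end at (308,260)-(317,325). The riser edge runs (187,88)-(210,507).

```bash
python3 - <<'E'
from h import *
np.set_printoptions(precision=1,suppress=True)
J=lambda c,z:atz('top',(np.array(c,float)+.5)/10-.5+[303,140],z)
T=lambda c,z:atz('top',(np.array(c,float)+.5)/7-.5+[180,150],z)
P=J([(167,248),(180,368),(395,287)],28);print('pins',P)
bar=J([(512,103),(603,92),(642,408),(555,418)],58);print('bar',bar,bar.mean(0))
r=J([(92,180),(470,147),(470,197),(97,232),(118,403),(500,368),(500,412),(125,450)],20);print('rails',r,r.mean(0))
m=(P[0]+P[1])/2;d=P[2]-m;print('pins mid->front',d,np.degrees(np.arctan2(d[1],d[0])),np.linalg.norm(d),'ctr',(m+P[2])/2)
for a,b in((0,1),(3,2),(4,5),(7,6)):
    e=r[b]-r[a];print(np.degrees(np.arctan2(e[1],e[0])),np.linalg.norm(e))
e=bar[0]-bar[3];print('bar perp',np.degrees(np.arctan2(e[1],e[0]))-90,np.linalg.norm(e))
t=T([(308,260),(317,325),(212,276),(220,333),(200,218),(222,393)],8);print('tab',t)
for a,b in((2,0),(3,1)):
    e=t[b]-t[a];print(np.degrees(np.arctan2(e[1],e[0])))
e=t[4]-t[5];print(np.degrees(np.arctan2(e[1],e[0]))-90)
E=T([(187,88),(210,507)],60);print('edge',E,E.mean(0));e=E[0]-E[1];print(np.degrees(np.arctan2(e[1],e[0]))-90)
print('spanner/tape',T([(628,360),(640,60),(640,475)],5))
E
```

```text
pins [[ 603.4 -147.9   28. ]
 [ 560.2 -150.5   28. ]
 [ 587.2 -228.1   28. ]]
bar [[ 646.2 -266.    58. ]
 [ 649.2 -298.    58. ]
 [ 537.6 -304.6   58. ]
 [ 534.9 -274.3   58. ]] [ 592.  -285.7   58. ]
rails [[ 630.2 -123.5   20. ]
 [ 638.7 -259.5   20. ]
 [ 620.5 -258.5   20. ]
 [ 611.3 -124.5   20. ]
 [ 549.5 -129.2   20. ]
 [ 558.4 -265.6   20. ]
 [ 542.6 -264.7   20. ]
 [ 532.6 -130.9   20. ]] [ 585.5 -194.6   20. ]
pins mid->front [  5.4 -78.9   0. ] -86.07307944344625 79.07822799987764 ctr [ 584.5 -188.7   28. ]
-86.43720528546605 136.23844402240522
-86.07503525341868 134.30380166921103
-86.24723442615574 136.7233013376853
-85.70617101714474 134.1706600086376
bar perp -85.70633028153642 111.56753476744875
tab [[535.  194.1   8. ]
 [501.6 190.1   8. ]
 [528.1 243.1   8. ]
 [498.9 239.4   8. ]
 [558.1 248.9   8. ]
 [468.3 238.7   8. ]]
-81.97091928365421
-86.7864759054195
-83.50229066980248
edge [[615.7 248.3  60. ]
 [408.8 239.1  60. ]] [512.3 243.7  60. ]
-87.45701947105847
spanner/tape [[479.8  32.5   5. ]
 [634.9  21.6   5. ]
 [421.4  28.2   5. ]]
```

```bash
cat >> h.py <<'E'
def go(x,y,z,yaw):
    "tool-frame shift/turn to world TCP x,y,z with tool y at yaw deg, tool z down"
    o=ctrl.get_obs();A=R.from_rotvec(o['orientation'])
    a=np.radians(yaw);Y=np.array([np.cos(a),np.sin(a),0]);Z=np.array([0,0,-1.])
    B=R.from_matrix(np.c_[np.cross(Y,Z),Y,Z])
    cur=A.as_matrix()[:,1]
    print('t',o['t'],'pos',np.round(o['ee_pos'],1),'yaw',round(np.degrees(np.arctan2(cur[1],cur[0])),2),'F',np.round(o['ft_force'],1),'w',round(o['width'],1),
     'shift',np.round(A.inv().apply(np.array([x,y,z])-o['ee_pos']),1),'turn',np.round((A.inv()*B).as_rotvec(),4))
E
python3 -c "
from h import *
go(515.9,208,120,6)"
```

```text
t 0.75 pos [ 269.5 -563.9  222.7] yaw -64.46 F [-0.1  0.5  0.1] w 87.8 shift [ 555.1 -590.2  102.7] turn [ 0.     -0.     -1.2298]
```

```bash
python3 -m creep '[{"translation":[555,-590,60],"angular":[0,0,-1.23],"jaw":0.8},{"translation":[555,-590,60],"angular":[0,0,-1.23],"jaw":0.8},{"translation":[555,-590,60],"angular":[0,0,-1.23],"jaw":0.8},{"translation":[555,-590,60],"angular":[0,0,-1.23],"jaw":0.8},{"translation":[555,-590,60],"angular":[0,0,-1.23],"jaw":0.8},{"translation":[555,-590,60],"angular":[0,0,-1.23],"jaw":0.8},{"translation":[555,-590,60],"angular":[0,0,-1.23],"jaw":0.8},{"translation":[555,-590,60],"angular":[0,0,-1.23],"jaw":0.8}]'; python3 -c "
from h import *
go(515.9,208,100,6)"
```

```text
t: 1.75
ee_pos: [421.8, -87.1, 186.0]
orientation: [2.1, 2.335, 0.001]
ft_force: [1.2, -0.8, -0.3]
width: 70.3
grasp_force: 0.0
t 1.75 pos [421.8 -87.1 186. ] yaw 6.07 F [ 1.2 -0.8 -0.3] w 70.3 shift [283.5 124.7  86.1] turn [0.0013 0.0004 0.0011]
```

```bash
python3 -m creep '[{"translation":[283,125,86],"angular":[0,0,0],"jaw":0.8},{"translation":[283,125,86],"angular":[0,0,0],"jaw":0.8},{"translation":[283,125,86],"angular":[0,0,0],"jaw":0.8},{"translation":[283,125,86],"angular":[0,0,0],"jaw":0.8},{"translation":[283,125,86],"angular":[0,0,0],"jaw":0.8},{"translation":[283,125,86],"angular":[0,0,0],"jaw":0.8},{"translation":[283,125,86],"angular":[0,0,0],"jaw":0.8},{"translation":[283,125,86],"angular":[0,0,0],"jaw":0.8}]'; python3 - <<'E'
from h import *
go(515.9,208,3,6)
s=snap('side')
cv2.imwrite('pics/s1.png',cv2.resize(s[140:240,150:290],None,fx=5.5,fy=5.5,interpolation=cv2.INTER_CUBIC))
E
```

```text
t: 2.75
ee_pos: [515.5, 204.4, 100.1]
orientation: [-2.103, -2.334, 0.001]
ft_force: [0.0, 0.4, -0.4]
width: 70.4
grasp_force: 0.0
t 2.75 pos [515.5 204.4 100.1] yaw 5.95 F [ 0.   0.4 -0.4] w 70.4 shift [ 3.6  0.8 97.1] turn [-0.0003  0.0002 -0.0009]
```

View pics/s1.png

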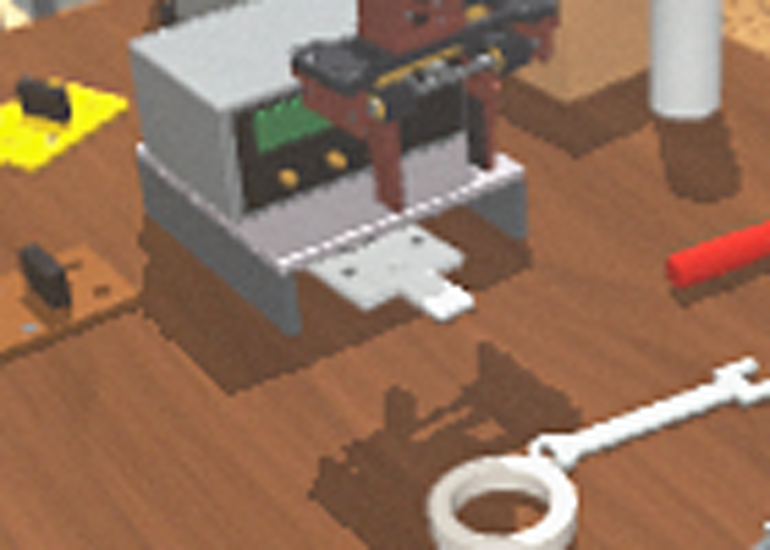

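The side view shows the fingers above the tab, which is at about (440,300). The plate is under the board with its discs at (350,270) and (415,240), and the approach is free.

```bash
python3 -m creep '[{"translation":[2,1,40],"angular":[0,0,0],"jaw":0.8},{"translation":[2,1,75],"angular":[0,0,0],"jaw":0.8},{"translation":[2,1,90],"angular":[0,0,0],"jaw":0.8},{"translation":[2,1,97],"angular":[0,0,0],"jaw":0.8},{"translation":[2,1,97],"angular":[0,0,0],"jaw":0.1},{"translation":[2,1,97],"angular":[0,0,0],"jaw":0.1},{"translation":[2,1,97],"angular":[0,0,0],"jaw":0.1},{"translation":[2,1,97],"angular":[0,0,0],"jaw":0.1}]'; python3 -c "
from h import *
go(530,72,3,6)"
```

```text
t: 3.8
ee_pos: [516.9, 207.9, 3.2]
orientation: [2.101, 2.335, 0.001]
ft_force: [-1.7, -0.5, 1.5]
width: 33.9
grasp_force: 0.7
t 3.8 pos [516.9 207.9   3.2] yaw 6.02 F [-1.7 -0.5  1.5] w 33.9 shift [-136.6   -1.2    0.2] turn [ 0.0008 -0.0002  0.0004]
```

```bash
python3 -m creep '[{"translation":[0,0,0],"angular":[0,0,0],"jaw":0.1},{"translation":[0,0,0],"angular":[0,0,0],"jaw":0.1},{"translation":[-10,0,0],"angular":[0,0,0],"jaw":0.1},{"translation":[-35,0,0],"angular":[0,0,0],"jaw":0.1},{"translation":[-65,0,0],"angular":[0,0,0],"jaw":0.1},{"translation":[-95,0,0],"angular":[0,0,0],"jaw":0.1},{"translation":[-120,0,0],"angular":[0,0,0],"jaw":0.1},{"translation":[-137,0,0],"angular":[0,0,0],"jaw":0.1}]'; python3 -c "
from h import *
go(530,72,3,6)"
```

```text
t: 4.8
ee_pos: [531.5, 70.6, 3.1]
orientation: [2.103, 2.333, 0.002]
ft_force: [-0.2, 6.8, 5.6]
width: 29.3
grasp_force: 30.0
t 4.8 pos [531.5  70.6   3.1] yaw 5.94 F [-0.2  6.8  5.6] w 29.3 shift [ 1.6 -1.4  0.1] turn [ 0.0011 -0.0005 -0.0011]
```

```bash
python3 -m creep '[{"translation":[0,0,0],"angular":[0,0,0],"jaw":0.7},{"translation":[0,0,0],"angular":[0,0,0],"jaw":0.7},{"translation":[0,0,0],"angular":[0,0,0],"jaw":0.7},{"translation":[0,0,0],"angular":[0,0,0],"jaw":0.7},{"translation":[0,0,-40],"angular":[0,0,0],"jaw":0.7},{"translation":[0,0,-90],"angular":[0,0,0],"jaw":0.7},{"translation":[-60,0,-140],"angular":[0,0,0],"jaw":0.7},{"translation":[-110,0,-140],"angular":[0,0,0],"jaw":0.7}]'; python3 - <<'E'
from h import *
go(520,172,140,-84)
a=snap('top')
print(ctrl.look_for('top','template_handle')[:3])
cv2.imwrite('pics/t2.png',cv2.resize(a[150:235,180:280],None,fx=7,fy=7,interpolation=cv2.INTER_CUBIC))
E
```

```text
t: 5.8
ee_pos: [544.4, -37.7, 145.8]
orientation: [2.095, 2.335, 0.005]
ft_force: [1.0, 0.1, -0.1]
width: 61.8
grasp_force: 0.0
t 5.8 pos [544.4 -37.7 145.8] yaw 6.22 F [ 1.   0.1 -0.1] w 61.8 shift [211.1  -1.6   5.5] turn [ 0.0049 -0.0033  1.5746]
[{'rect': [80.3, 212.9, 116.5, 260.2], 'score': 0.98}, {'rect': [215.9, 176.0, 263.8, 207.8], 'score': 0.88}, {'rect': [156.4, 240.9, 183.4, 290.4], 'score': 0.68}]
```

View pics/t2.png

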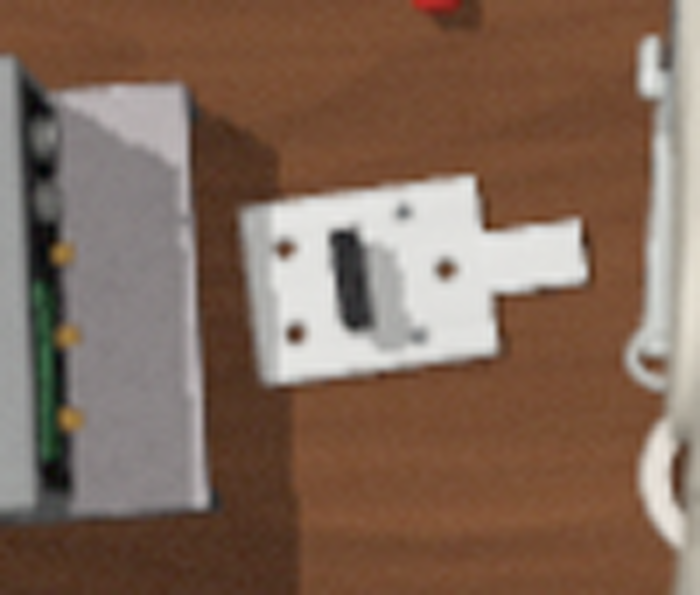

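The template lies flat on the bench clear of the riser: plate corners (240,208), (475,177), (497,352), (268,385), holes (287,249), (296,333), (447,268), and the grip bar at about (352,280).

```bash
python3 - <<'E'
from h import *
np.set_printoptions(precision=1,suppress=True)
T=lambda c,z:atz('top',(np.array(c,float)+.5)/7-.5+[180,150],z)
h=T([(287,249),(296,333),(447,268)],7);m=(h[0]+h[1])/2;d=h[2]-m
print('holes ctr',(m+h[2])/2,np.degrees(np.arctan2(d[1],d[0])),np.linalg.norm(d))
c=T([(240,208),(475,177),(497,352),(268,385)],8);print('corners ctr',c.mean(0))
for a,b in((0,1),(3,2)):
    e=c[b]-c[a];print(np.degrees(np.arctan2(e[1],e[0])),np.linalg.norm(e))
for a,b in((3,0),(2,1)):
    e=c[b]-c[a];print(np.degrees(np.arctan2(e[1],e[0]))-90,np.linalg.norm(e))
print('bar top',T([(345,232),(360,328)],38).mean(0), T([(583,220),(588,283)],8).mean(0))
E
```

```text
holes ctr [524.3 163.1   7. ] -83.0750788336546 80.00930092950645
corners ctr [523.9 162.7   8. ]
-83.9151270286942 121.08018030149134
-83.29908389485357 117.18955499593784
-81.81396365133664 91.93651008864269
-84.24811766430354 90.61623129903545
bar top [520.6 169.6  38. ] [535.7  52.6   8. ]
```

```bash
python3 -m creep '[{"translation":[30,0,30],"angular":[0,0,0.18],"jaw":0.7},{"translation":[60,0,50],"angular":[0,0,0.36],"jaw":0.7},{"translation":[90,0,60],"angular":[0,0,0.54],"jaw":0.7},{"translation":[120,0,60],"angular":[0,0,0.72],"jaw":0.7},{"translation":[150,0,60],"angular":[0,0,0.9],"jaw":0.7},{"translation":[180,0,60],"angular":[0,0,1.08],"jaw":0.7},{"translation":[200,1,60],"angular":[0,0,1.26],"jaw":0.7},{"translation":[210,1,60],"angular":[0,0,1.44],"jaw":0.7}]'; python3 -c "
from h import *
go(522.7,170.7,10.5,-83.5)"
```

```text
t: 6.9
ee_pos: [520.5, 173.2, 82.2]
orientation: [3.121, 0.363, -0.001]
ft_force: [0.1, -0.3, -0.7]
width: 61.5
grasp_force: 0.0
t 6.9 pos [520.5 173.2  82.2] yaw -76.72 F [ 0.1 -0.3 -0.7] w 61.5 shift [ 1.6  3.  71.7] turn [-0.      0.0009  0.1183]
```

```bash
python3 -m creep '[{"translation":[1.5,2,10],"angular":[0,0,0.12],"jaw":0.7},{"translation":[1.5,2,40],"angular":[0,0,0.12],"jaw":0.7},{"translation":[1.5,2,62],"angular":[0,0,0.12],"jaw":0.7},{"translation":[1.5,2,71.5],"angular":[0,0,0.12],"jaw":0.7},{"translation":[1.5,2,71.5],"angular":[0,0,0.12],"jaw":0},{"translation":[1.5,2,71.5],"angular":[0,0,0.12],"jaw":0},{"translation":[1.5,2,71.5],"angular":[0,0,0.12],"jaw":0},{"translation":[1.5,2,71.5],"angular":[0,0,0.12],"jaw":0}]';python3 -m creep '[{"translation":[0,0,0],"angular":[0,0,0],"jaw":0},{"translation":[0,0,0],"angular":[0,0,0],"jaw":0},{"translation":[0,0,0],"angular":[0,0,0],"jaw":0},{"translation":[0,0,0],"angular":[0,0,0],"jaw":0},{"translation":[0,0,-10],"angular":[0,0,0],"jaw":0},{"translation":[0,0,-30],"angular":[0,0,0],"jaw":0},{"translation":[0,0,-60],"angular":[0,0,0],"jaw":0},{"translation":[0,0,-80],"angular":[0,0,0],"jaw":0}]'; python3 -c "
from h import *
go(583,-130,90.5,-86)"
```

```text
t: 7.9
ee_pos: [523.7, 169.8, 11.8]
orientation: [-3.136, -0.182, -0.002]
ft_force: [0.3, 0.5, -0.0]
width: 24.9
grasp_force: 0.0
t: 8.9
ee_pos: [523.3, 169.8, 92.4]
orientation: [-3.136, -0.182, -0.0]
ft_force: [-0.4, 0.2, -4.2]
width: 16.0
grasp_force: 30.0
t 8.9 pos [523.3 169.8  92.4] yaw -83.36 F [-0.4  0.2 -4.2] w 16.0 shift [ 24.6 304.7   1.8] turn [-0.0002 -0.0003  0.0461]
```

```bash
python3 -m creep '[{"translation":[2,25,0],"angular":[0,0,0.006],"jaw":0},{"translation":[6,75,0],"angular":[0,0,0.012],"jaw":0},{"translation":[10,125,0],"angular":[0,0,0.02],"jaw":0},{"translation":[14,175,0],"angular":[0,0,0.03],"jaw":0},{"translation":[18,225,0],"angular":[0,0,0.04],"jaw":0},{"translation":[21,270,0],"angular":[0,0,0.046],"jaw":0},{"translation":[22.5,295,0],"angular":[0,0,0.046],"jaw":0},{"translation":[22.5,305,0],"angular":[0,0,0.046],"jaw":0}]'; python3 - <<'E'
from h import *
go(580.4,-130.8,48,-86)
a=snap('top');b=snap('side')
A=cv2.resize(a[130:205,280:380],(800,600),interpolation=cv2.INTER_CUBIC);cv2.imwrite('pics/t3.png',A)
cv2.imwrite('pics/s3.png',cv2.resize(b[190:290,240:370],None,fx=6,fy=6,interpolation=cv2.INTER_CUBIC))
E
```

```text
t: 9.9
ee_pos: [580.7, -131.8, 91.1]
orientation: [-3.14, -0.107, 0.001]
ft_force: [0.4, 0.1, -4.1]
width: 16.0
grasp_force: 30.0
t 9.9 pos [ 580.7 -131.8   91.1] yaw -86.1 F [ 0.4  0.1 -4.1] w 16.0 shift [-0.2 -1.  43.1] turn [-0.0002  0.0005 -0.0018]
```

View pics/t3.png

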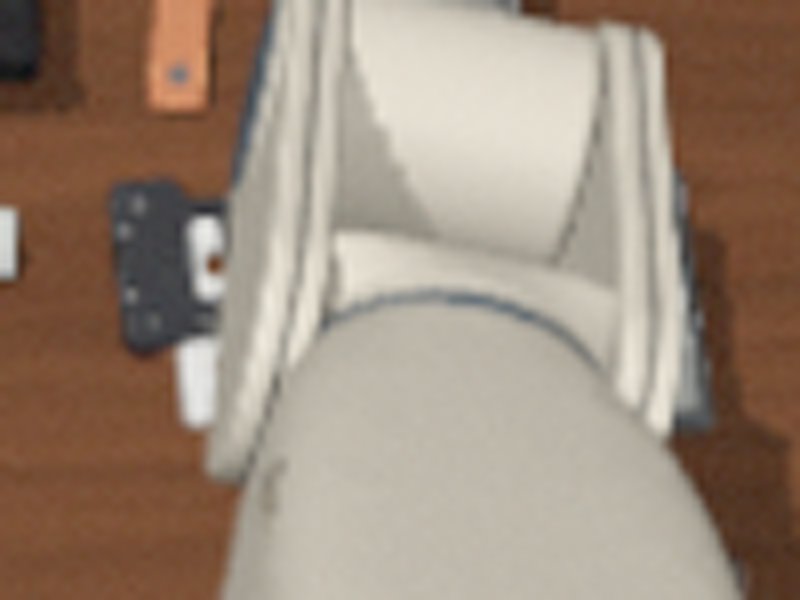

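The top view is mostly hidden by the arm, with only one rear hole of the held plate visible at (215,263). I'll descend and use the side view.

```bash
python3 -m creep '[{"translation":[0,0,15],"angular":[0,0,0],"jaw":0},{"translation":[0,0,30],"angular":[0,0,0],"jaw":0},{"translation":[0,0,40],"angular":[0,0,0],"jaw":0},{"translation":[0,0,46],"angular":[0,0,0],"jaw":0},{"translation":[0,0,46],"angular":[0,0,0],"jaw":0},{"translation":[0,0,46],"angular":[0,0,0],"jaw":0},{"translation":[0,0,46],"angular":[0,0,0],"jaw":0},{"translation":[0,0,46],"angular":[0,0,0],"jaw":0}]'; python3 - <<'E'
from h import *
go(583.9,-180.7,45,-86)
b=snap('side')
cv2.imwrite('pics/s4.png',cv2.resize(b[200:275,260:360],None,fx=8,fy=8,interpolation=cv2.INTER_CUBIC))
E
```

```text
t: 11.0
ee_pos: [581.2, -130.7, 45.6]
orientation: [3.14, 0.109, 0.001]
ft_force: [0.8, 0.4, -3.7]
width: 15.7
grasp_force: 30.0
t 11.0 pos [ 581.2 -130.7   45.6] yaw -86.01 F [ 0.8  0.4 -3.7] w 15.7 shift [-0.8 50.   0.6] turn [ 0.0002 -0.0006 -0.0001]
```

View pics/s4.png

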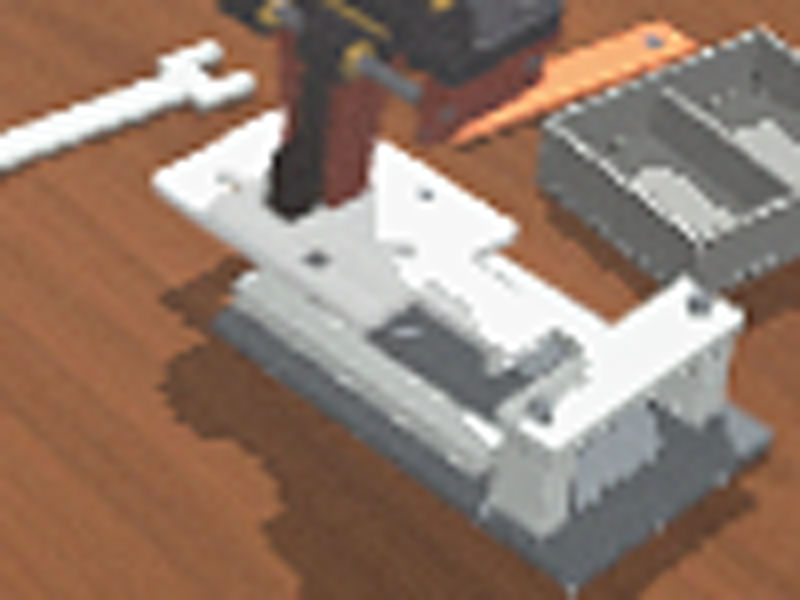

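The side view shows the tab's front edge just short of the bar, near (610,320)-(500,370), and below bar height. I see plate corners at (155,180) and (515,228), and jig bar corners at (690,280), (743,318) and (552,447).

```bash
python3 - <<'E'
from h import *
np.set_printoptions(precision=0,suppress=True)
def rect(o,u,pts,z):
    v=np.array([-u[1],u[0]]);return [[*(o+u*x+v*y),z] for x,y in pts]
a=np.radians(-86);u=np.array([np.cos(a),np.sin(a)])
def cr(P): return (proj('side',P)-[260,200]+.5)*8-.5
p=ctrl.get_obs()['ee_pos'];c=np.array(p[:2])+8*u;z=p[2]-11.8+8
print('plate FN? corners(-60,45),(-60,-45),(60,-45),(60,45)',cr(rect(c,u,[(-60,45),(-60,-45),(60,-45),(60,45)],z)))
print('tab end',cr(rect(c,u,[(110,15),(110,-15)],z)),'tab root',cr(rect(c,u,[(60,15),(60,-15)],z)))
print('disc? hole',cr(rect(c,u,[(40,0),(-40,-22)],z)))
s=np.array([585.7,-197.1])
print('bar top',cr(rect(s,u,[(75,50),(105,50),(105,-50),(75,-50)],58)))
print('base rail near',cr(rect(s,u,[(-70,-48),(65,-48),(65,-32)],20)))
E
```

```text
plate FN? corners(-60,45),(-60,-45),(60,-45),(60,45) [[311.  92.]
 [160. 176.]
 [367. 319.]
 [520. 224.]]
tab end [[565. 317.]
 [515. 350.]] tab root [[471. 255.]
 [420. 287.]]
disc? hole [[409. 246.]
 [233. 176.]]
bar top [[674. 276.]
 [736. 314.]
 [565. 433.]
 [504. 391.]]
base rail near [[233. 276.]
 [478. 449.]
 [506. 430.]]
```

```bash
python3 -m creep '[{"translation":[-0.5,8,0],"angular":[0,0,0],"jaw":0},{"translation":[-0.5,18,0],"angular":[0,0,0],"jaw":0},{"translation":[-0.5,28,0],"angular":[0,0,0],"jaw":0},{"translation":[-0.5,38,0],"angular":[0,0,0],"jaw":0},{"translation":[-0.5,46,0],"angular":[0,0,0],"jaw":0},{"translation":[-0.5,50,0],"angular":[0,0,0],"jaw":0},{"translation":[-0.5,50,3],"angular":[0,0,0],"jaw":0},{"translation":[-0.5,50,5],"angular":[0,0,0],"jaw":0}]'; python3 - <<'E'
from h import *
go(583.9,-180.7,38,-86)
b=snap('side')
cv2.imwrite('pics/s5.png',cv2.resize(b[200:275,260:360],None,fx=8,fy=8,interpolation=cv2.INTER_CUBIC))
E
```

```text
t: 12.05
ee_pos: [583.8, -180.2, 39.9]
orientation: [-3.139, -0.11, 0.001]
ft_force: [0.2, -0.8, -2.4]
width: 15.9
grasp_force: 30.0
t 12.05 pos [ 583.8 -180.2   39.9] yaw -85.99 F [ 0.2 -0.8 -2.4] w 15.9 shift [0.1 0.5 1.9] turn [-0.0002  0.0004  0.0002]
```

View pics/s5.png

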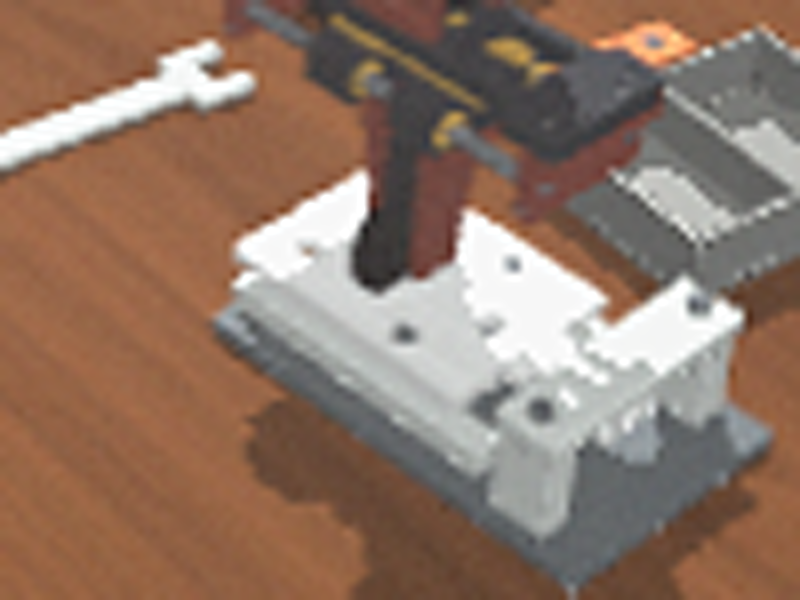

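The tab now runs under the bar, with the plate just above the rails and roughly aligned with them.

```bash
python3 -m creep '[{"translation":[0,0.5,0.5],"angular":[0,0,0],"jaw":0},{"translation":[0,0.5,1],"angular":[0,0,0],"jaw":0},{"translation":[0,0.5,1.5],"angular":[0,0,0],"jaw":0},{"translation":[0,0.5,2],"angular":[0,0,0],"jaw":0},{"translation":[0,0.5,2.5],"angular":[0,0,0],"jaw":0},{"translation":[0,0.5,3],"angular":[0,0,0],"jaw":0},{"translation":[0,0.5,3],"angular":[0,0,0],"jaw":0},{"translation":[0,0.5,3],"angular":[0,0,0],"jaw":0}]'; python3 -c "
from h import *
go(583.9,-180.7,35,-86)"
```

```text
t: 13.1
ee_pos: [584.1, -181.1, 37.3]
orientation: [3.139, 0.11, 0.001]
ft_force: [0.2, -1.5, -3.0]
width: 15.9
grasp_force: 30.0
t 13.1 pos [ 584.1 -181.1   37.3] yaw -86.0 F [ 0.2 -1.5 -3. ] w 15.9 shift [-0.2 -0.5  2.3] turn [ 0.0002 -0.0003 -0.    ]
```

```bash
python3 -m creep '[{"translation":[0,0,0.5],"angular":[0,0,0],"jaw":0},{"translation":[0,0,1],"angular":[0,0,0],"jaw":0},{"translation":[0,0,1.5],"angular":[0,0,0],"jaw":0},{"translation":[0,0,2],"angular":[0,0,0],"jaw":0},{"translation":[0,0,2.5],"angular":[0,0,0],"jaw":0},{"translation":[0,0,2.5],"angular":[0,0,0],"jaw":0},{"translation":[0,0,2.5],"angular":[0,0,0],"jaw":0},{"translation":[0,0,2.5],"angular":[0,0,0],"jaw":0}]'; python3 -c "
from h import *
go(583.9,-180.7,32,-86)"
```

```text
t: 14.1
ee_pos: [584.3, -181.4, 34.8]
orientation: [3.139, 0.11, 0.001]
ft_force: [0.3, -5.2, -1.3]
width: 15.5
grasp_force: 30.0
t 14.1 pos [ 584.3 -181.4   34.8] yaw -86.0 F [ 0.3 -5.2 -1.3] w 15.5 shift [-0.4 -0.8  2.8] turn [ 0.0007 -0.0008  0.0001]
```

```bash
python3 -m creep '[{"translation":[0,0.7,0],"angular":[0,0,0],"jaw":0},{"translation":[0,1.5,0],"angular":[0,0,0],"jaw":0},{"translation":[0,1.5,0.5],"angular":[0,0,0],"jaw":0},{"translation":[0,1.5,1],"angular":[0,0,0],"jaw":0},{"translation":[0,1.5,1.5],"angular":[0,0,0],"jaw":0},{"translation":[0,1.5,2],"angular":[0,0,0],"jaw":0},{"translation":[0,1.5,2],"angular":[0,0,0],"jaw":0},{"translation":[0,1.5,2],"angular":[0,0,0],"jaw":0}]'; python3 -c "
from h import *
go(583.9,-180.7,32,-86)"
```

```text
t: 15.1
ee_pos: [584.0, -182.5, 32.7]
orientation: [-3.14, -0.11, 0.0]
ft_force: [-0.0, -0.7, -3.8]
width: 16.0
grasp_force: 30.0
t 15.1 pos [ 584.  -182.5   32.7] yaw -86.0 F [-0.  -0.7 -3.8] w 16.0 shift [-0.  -1.8  0.7] turn [-0.0001  0.0001 -0.0001]
```

Forces are gone and the plate is about 1 mm above the rails. I'll lower it to contact.

```bash
python3 -m creep '[{"translation":[0,0.2,0.3],"angular":[0,0,0],"jaw":0},{"translation":[0,0.2,0.6],"angular":[0,0,0],"jaw":0},{"translation":[0,0.2,0.9],"angular":[0,0,0],"jaw":0},{"translation":[0,0.2,1.2],"angular":[0,0,0],"jaw":0},{"translation":[0,0.2,1.5],"angular":[0,0,0],"jaw":0},{"translation":[0,0.2,1.5],"angular":[0,0,0],"jaw":0},{"translation":[0,0.2,1.5],"angular":[0,0,0],"jaw":0},{"translation":[0,0.2,1.5],"angular":[0,0,0],"jaw":0}]'; python3 -c "
from h import *
go(583.9,-180.7,32,-86)"
```

```text
t: 16.1
ee_pos: [584.1, -182.7, 31.6]
orientation: [3.14, 0.11, 0.0]
ft_force: [-2.7, 2.0, 5.4]
width: 15.8
grasp_force: 30.0
t 16.1 pos [ 584.1 -182.7   31.6] yaw -86.0 F [-2.7  2.   5.4] w 15.8 shift [-0.1 -2.  -0.4] turn [ 0.     -0.0001 -0.    ]
```

Contact came at TCP z 31.6, which is rail height plus the grip offset, so the plate is home. Now release.

```bash
python3 -m creep '[{"translation":[0,0,0],"angular":[0,0,0],"jaw":0.4},{"translation":[0,0,0],"angular":[0,0,0],"jaw":0.4},{"translation":[0,0,0],"angular":[0,0,0],"jaw":0.4},{"translation":[0,0,0],"angular":[0,0,0],"jaw":0.4},{"translation":[0,0,-10],"angular":[0,0,0],"jaw":0.4},{"translation":[0,0,-40],"angular":[0,0,0],"jaw":0.4},{"translation":[0,0,-80],"angular":[0,0,0],"jaw":0.4},{"translation":[0,0,-130],"angular":[0,0,0],"jaw":0.4}]'; python3 -m creep '[{"translation":[-60,0,-40],"angular":[0,0,0],"jaw":0.4},{"translation":[-110,-30,-50],"angular":[0,0,0],"jaw":0.4},{"translation":[-160,-60,-50],"angular":[0,0,0],"jaw":0.4},{"translation":[-160,-110,-50],"angular":[0,0,0],"jaw":0.4},{"translation":[-160,-160,-50],"angular":[0,0,0],"jaw":0.4},{"translation":[-160,-200,-50],"angular":[0,0,0],"jaw":0.4},{"translation":[-160,-240,-50],"angular":[0,0,0],"jaw":0.4},{"translation":[-160,-240,-50],"angular":[0,0,0],"jaw":0.4}]'; python3 - <<'E'
from h import *
go(583.9,-180.7,32,-86)
b=snap('side');a=snap('top')
f=lambda i:cv2.resize(i,(400,300),interpolation=cv2.INTER_CUBIC)
cv2.imwrite('pics/fin.png',np.vstack([np.hstack([f(a[135:207,290:386]),f(b[200:275,260:360])]),np.hstack([f(a),f(b)])]))
E
```

```text
t: 17.1
ee_pos: [583.5, -182.5, 162.4]
orientation: [-3.139, -0.11, 0.002]
ft_force: [1.6, -0.2, -0.7]
width: 35.3
grasp_force: 0.0
t: 18.1
ee_pos: [407.6, 47.3, 211.9]
orientation: [-3.139, -0.116, -0.002]
ft_force: [-0.4, 0.1, 0.2]
width: 35.0
grasp_force: 0.0
t 18.1 pos [407.6  47.3 211.9] yaw -85.78 F [-0.4  0.1  0.2] w 35.0 shift [158.8 240.4 180. ] turn [-0.0002 -0.0011  0.0038]
```

View pics/fin.png

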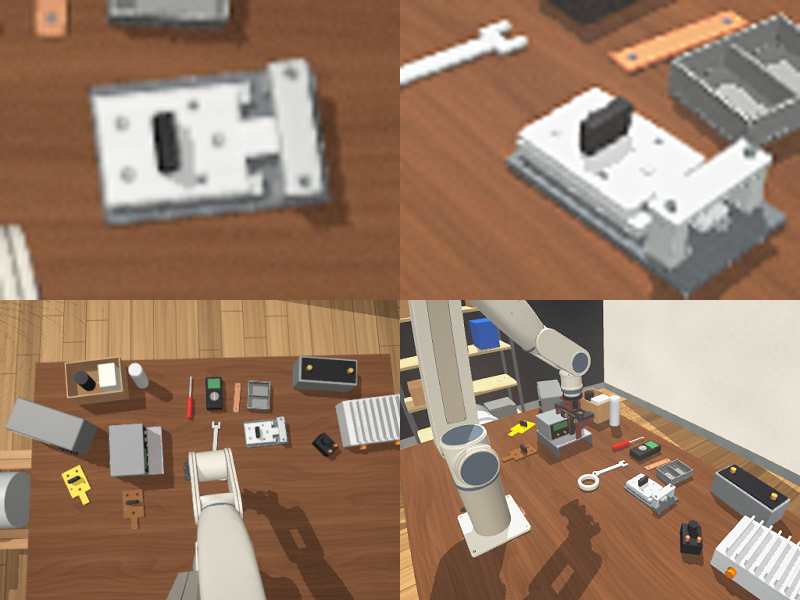

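The plate is flat on the rails with pins filling the three holes (top crop at (122,123), (128,175), (217,140)). Its tab is under the bar and the bystanders have not moved.

```bash
python3 -c "
from workcell import ctrl
print(ctrl.close_job())"
```

```text
the job is handed in; nothing more can be done
None
```

The template was drawn out by its tab, taken again by the grip bar and seated flat on the jig rails with all three holes over the pins, and the job was handed in at about 18 s; the result of the judging was not shown.

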